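Measure the egg with the locking length gauge

ROBOT

A 6-joint arm with a two-finger parallel gripper is mounted at the origin on a cart in front of the work surface, level with it; the furniture and walls round the work are solid. World frame = base frame: x ahead of the robot, y to its left, z up, the work surface at z = 0. Lengths are in mm, angles in rad, forces in N, time in s.
With the tool pointing down it reaches from about 400 to 925 mm from the base axis. Payload 12.5 kg.
Tool frame: the origin (TCP) lies midway between the tips of the shut fingers; the grasp point (between the pads) lies 19 mm behind it; z points along the fingers, y is the line along which they close (so a half turn about z gives the same grasp; the last joint's range is limited). The gripper opens to 95 mm and grips with 3 to 60 N. Pads are 20 mm wide; open, the fingers measure 119 mm over their backs; the gripper's body (75 mm by 180 mm) begins 59 mm behind the grasp point.
Start: joints at [1.106, 0.491, 1.559, -0, 1.092, -0.106], TCP at [219.455, 585.226, 192.661] pointing down, gripper open.
Joint ranges: [-3.1, 3.1], [-0.84, 2.19], [0.05, 2.79], [-1.13, 4.28], [0.06, 2.93], [-2.69, 2.69]. Speed limits (rad/s): [2.22, 2.22, 2.79, 3.14, 3.14, 3.14].

INTERFACE

Orientations are given as [roll, pitch, yaw] about the fixed x, y, z axes, in that order (R = Rz(yaw) Ry(pitch) Rx(roll)).
In Python, from cell import state, viewer, env, models gives the robot as it stands. The module is installed in compiled form; this text tells all that it offers.
- The arm moves only by the tool arm_command, never from a script. Its argument "rows" is a list of rows, each a list of 2 entries, a list of its own where there are three numbers: the shift along the tool's x, y, z normalised to -1 to 1, where 1 is 0.25 m, then the turn about the tool's z normalised to -1 to 1, where 1 is pi rad. A call has exactly 5 rows; each row shifts and turns the commanded pose from where the row before left it, along the tool's axes as they then stand; what a row does not reach is not made up. A row lasts 1/10 s, in which the tool goes at most 50 mm and 8.59 degrees, less where a joint would pass 70% of its speed; a pose out of reach is approached as far as the arm can. A call with a number of a shift or a turn outside -1 to 1 is refused whole. A call with a gripper value outside its range is refused whole. "claw" is the opening, from 0 (shut) to 1 (fully open), set as the call begins (left out, the last holds). The fingers move at their own pace and stop on an object; the grip force is fixed at half the most. Time passes only in rows, so rows that do not move let the fingers close, or fill a call up. It gives the time, the measured TCP pose, the force, the opening and the grip force at its end, in the units of the state.
- state(): the state, without advancing time (a new reading comes with each control period).
- viewer.read_camera(name): name is "scene" or "top" or "wrist"; returns (picture, depth): 400x640x3 uint8, red, green, blue; 400x640 float32, mm along the optical axis (not along the pixel's ray), 0 where there is no reading.
- viewer.get_calibration(name): a dict with "camera_matrix" (3x3 intrinsics, pixels), "world_to_cam" (4x4, takes a point from world to camera coordinates). Camera axes: x right, y up, looking along -z (the intrinsics and any distortion apply to the point x, -y, -z); pixel columns grow to the right and rows downward; lengths in mm; the calibration is good to about 2 mm. A picture is of the moment at which its call begins: read the wrist's pose just before it. get_calibration takes no time and is no camera call; for the wrist camera it gives the pose at the moment of the call.
- env.job_done(): hands the job in; it is judged then, once.
Trained networks look in the newest picture that a camera, given by its name, has taken for a name from the list of things; names that differ only in an ending like _2 or _b are one class to them, and where a whole thing is asked for, a point or a joint stands for the part that bears it (a point fixed in the world has none). Each returns a list of dicts, best first, with "confidence" (0 to 1); they miss things now and then, are a little off and sometimes report something else, mostly with a low value. They report only what shows in the picture. A call takes as long as a camera call. They do not tell look-alikes from the thing itself.
- models.search_frame(camera, label): "position" ([x, y, z] in mm, in world coordinates, good to about 4 mm: the middle of the surface that is visible of it).
- models.mark_of(camera, label): "position" ([x, y, z] in mm, in world coordinates, good to about 4 mm: a listed point, or the origin of a listed thing).
The state is a dict: "t": time; "joints": joint angles; "qvel": joint speeds; "tau": joint torques, N m; "eef_pos": TCP position; "tcp_rot": TCP orientation; "ft_force": force on the tool from outside, world axes, zero at the start; "moment": the same for the moment, N m; "opening": opening from 0.0 (shut) to 1.0 (fully open); "grip_force": force on a finger pad.
Only numpy, scipy, OpenCV 4.12 (cv2) and the standard library are available. Lean on these libraries where they do the work, as an engineer would, in place of code of your own. Each camera call takes 0.05 s, during which the arm holds its last target. There are 200 camera calls.

TASK

Measure the egg that lies on the measuring rest. Pick the length gauge up by its grip block with its sliding jaw still locked, lay it fully down in the two saddles of the rest so that its jaws stand either side of the egg, and let go; then hold the release button on the sliding carriage in while you slide the carriage along the beam, gently, until the egg just touches both jaws, and let go so that it locks there. Do not press the release before the gauge lies in the saddles, do not lift or squeeze the egg hard, and leave the other things alone.

Things in the scene. Friction and masses are not known exactly. Their poses are not given: they have to be found in the camera images.
- gauge_grip (a point): Loose length gauge (0.38 kg) lying flat: aluminium beam, grey jaws, grey grip block on the beam. Point in the grip block, 36 mm above the gauge's underside. y: along the beam away from the fixed jaw; x: the side to which both jaws point. Block: 40 mm long in y, 22 wide, from 18 to 54 mm above the underside; grip it on its two end faces, so fingers close along y.
- fixed_jaw (a point): Middle of the inner face of the gauge's fixed jaw, 40 mm from gauge_grip towards -y, 49 mm towards +x, 12 mm above the underside. Both jaws are bars 24 mm high reaching from the beam to 85 mm in +x of gauge_grip. The beam is 219 mm long (y -54 to +165 mm of gauge_grip), 24 wide (x -13 to +11), 18 high.
- carriage_tower (a point): Point in the tower on the sliding carriage, 50 mm above the gauge's underside; gauge's axes. Tower: 32 mm long in y, from 25 to 68 mm above the underside. The release, a dark ribbed pad 24 long and 28 high (36 to 64 mm up), is on its -x face; the +x face is plain. Each is 17.5 mm from this point: 35 mm across, 30 when pressed. Squeezing the two together, along x, frees the carriage.
- slide_jaw (a point): Middle of the inner face of the sliding jaw, which is part of the carriage, 29 mm from carriage_tower towards -y; same height and x as fixed_jaw.
- carriage (a joint): Travel of the carriage towards the fixed jaw (-y of the gauge), m: 0 to 0.06; the gap between the jaw faces is 0.125 minus this. A brake holds it (20 N or more) while the release is out; with the release in it slides with about 1 N. It locks wherever it is when the release comes out.
- release (a joint): Travel of the release, m: 0 out (locked), 0.005 fully in, along +x of the gauge; its spring needs 10 N to start and 13 N fully in, and pushes it out when let go. The carriage is free when it is in by 1 mm; hold it in by more than 3 mm.
- rest_seat (a point): Where gauge_grip comes to lie on the fixed measuring rest, with the same axes, when the gauge is down in its saddles: 62 mm above the table. The rest is a grey plate 154 x 252 x 8 mm with two white U-shaped saddles and two end stops. Saddle floor 26 mm above the table, walls 7 mm higher, then flared lips to 16 mm. Play of the beam: 2.5 mm to each side, 3 mm at each end.
- egg_center (a point): Centre of the loose pale egg, 76 mm long, 52 thick, 0.11 kg, lying with its long axis along y of the rest on two dark rubber rails; 38 mm above the table (mid-height of the jaws of the seated gauge) and 61 mm to the +x side of rest_seat. Pushed by a jaw it slides along the rails.
- pane_top (a point): Middle of the top edge of the clear upright pane of the open brooder door at the right, fixed, 536 mm long, from (0.16, -0.15) to (0.59, -0.47) in plan and 455 mm high: it stands between the arm's start and the work, so lift the gripper well over it before swinging left.
- tape_roll: Bystander: the nearer roll of masking tape, lying flat, 103 mm across, 25 high; origin under its centre.
- nail_brush: Bystander: purple nail brush, 30 x 86 x 55 mm; origin under its centre.
- food_cup: Bystander: small clear cup of yellow mash, 42 mm across, 38 high; origin under its centre.
Not all that is in view belongs to the job. Leave any purple look-alike of the part that bears egg_center alone.

How it is judged:
By the outcome, as a careful person would: the job done as asked, in the order asked, and still so for the second after the job is handed in, with the robot touching nothing.
It also fails if it takes over 53 s, if anything falls off the work surface, if the arm or the gripper's body presses on something with over 40 N, if the wrist force passes 120 N, or if a joint passes its speed limit or range.

## Working session

There is one attempt and no reset: what is moved stays moved. The work goes in short steps, Python scripts to look and compute and a tool call to move; the robot and the scene stay as the last step left them, time stands still between calls to the robot, and variables do not carry over. Pictures are saved under pics/ and viewed, at most 10 in all, crops included, and the job is handed in when it is done.

Besides the shell and the picture viewer there is one more tool, called as a command line: name --argument value ..., lists and objects as JSON in quotes. arm_command: Moves the arm, as the interface text tells. Scaled input: -1 to 1 covers 0.25 m each way for a shift and pi rad each way for a turn. Its arguments: {"type":"object","properties":{"rows":{"type":"array","items":{"type":"array"}},"claw":{"type":"number"}},"required":["rows"]}

```bash
mkdir -p pics; cat > h.py <<'E'
import numpy as np, cv2
from cell import state, viewer, env, models
def snap(cam,name):
    p,d=viewer.read_camera(cam); cv2.imwrite(f'pics/{name}.png',p[:,:,::-1]); np.save(f'pics/{name}_d.npy',d); return p,d
E
python3 - <<'E'
from h import *
s=state(); print(s['t'],s['eef_pos'],s['tcp_rot'],s['opening'],s['ft_force'])
ims=[]
for c in ['scene','top']:
    p,d=snap(c,c+'0'); ims.append(p)
    for l in ['gauge_grip','fixed_jaw','carriage_tower','slide_jaw','rest_seat','egg_center','pane_top','tape_roll','nail_brush','food_cup']:
        print(c,l,[(np.round(r['position']).tolist(),round(r['confidence'],2)) for r in models.mark_of(c,l)[:3]])
print(state()['t'])
E
```

```text
0.0 [219.32238376 584.95031409 192.03563146] [-3.14042277e+00 -1.50666792e-04  2.78277773e+00] 1.0000744748957369 [ 0.76546632 -0.2671728   0.15086094]
scene gauge_grip []
scene fixed_jaw []
scene carriage_tower []
scene slide_jaw []
scene rest_seat []
scene egg_center []
scene pane_top [([377.0, -309.0, 458.0], 0.59)]
scene tape_roll [([794.0, 60.0, -2.0], 0.85)]
scene nail_brush []
scene food_cup []
top gauge_grip [([524.0, -76.0, 36.0], 0.68)]
top fixed_jaw [([470.0, -37.0, 13.0], 0.62)]
top carriage_tower [([526.0, -176.0, 46.0], 0.69)]
top slide_jaw [([477.0, -149.0, 8.0], 0.79)]
top rest_seat [([376.0, -309.0, 459.0], 0.6), ([534.0, 179.0, 57.0], 0.59)]
top egg_center [([595.0, 177.0, 39.0], 0.86), ([646.0, 7.0, 27.0], 0.79)]
top pane_top [([378.0, -309.0, 456.0], 0.81)]
top tape_roll [([790.0, 59.0, 2.0], 0.7)]
top nail_brush [([649.0, -278.0, 2.0], 0.67)]
top food_cup [([467.0, -239.0, 2.0], 0.49)]
1.1
```

View pics/top0.png

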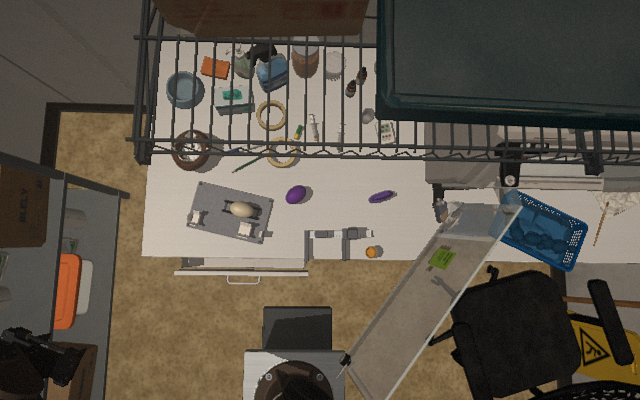

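View pics/scene0.png

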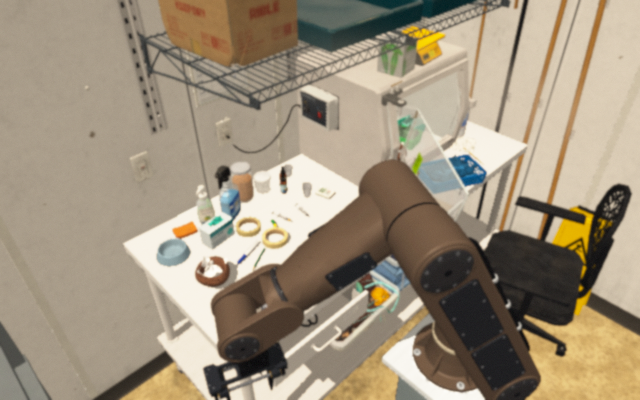

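The top view shows the grey rest at about (230,212), with saddles at (196,217) and (246,230) and the pale egg at (242,210). The gauge lies at (310–375,234) with its jaws pointing down the picture (world −x), and the purple look-alike egg is at (296,194). In the scene view the arm hides the work. I need the wrist camera geometry next.

```bash
cat >> h.py <<'E'
from scipy.spatial.transform import Rotation as Ro
def axes(rot): return Ro.from_euler('xyz',rot).as_matrix()
def plan(target,yaw=None,n=None):
    """shift to target in current tool axes (units) and turn units"""
    s=state(); R=axes(s['tcp_rot']); d=R.T@(np.array(target,float)-s['eef_pos'])
    dist=np.linalg.norm(d); dy=0 if yaw is None else (s['tcp_rot'][2]-yaw+np.pi)%(2*np.pi)-np.pi
    n=n or max(int(np.ceil(dist/48)),int(np.ceil(abs(np.degrees(dy))/8.5)),1)
    print('t',round(s['t'],2),'n',n,'total units',np.round(d/250,4),'per row',np.round(d/250/n,4),'turn',round(dy/np.pi,4),'per',round(dy/np.pi/n,4))
def ray(cam,uv,z):
    c=viewer.get_calibration(cam);K=np.array(c['camera_matrix']);T=np.array(c['world_to_cam'])
    q=np.linalg.inv(K)@[uv[0],uv[1],1]; r=T[:3,:3].T@(q*[1,-1,-1]); o=-T[:3,:3].T@T[:3,3]
    return o+r*(z-o[2])/r[2]
E
python3 - <<'E'
from h import *
s=state(); c=viewer.get_calibration('wrist'); print({k:np.round(v,3).tolist() for k,v in c.items()})
T=np.array(c['world_to_cam']); o=-T[:3,:3].T@T[:3,3]; R=axes(s['tcp_rot'])
print('cam in tool',R.T@(o-s['eef_pos']),'look',R.T@(-T[2,:3]))
plan([500,130,330]); plan([500,130,330],np.pi)
E
```

```text
{'camera_matrix': [[300.099, 0.0, 317.062], [0.0, 300.099, 194.094], [0.0, 0.0, 1.0]], 'world_to_cam': [[0.351, 0.936, -0.0, -624.966], [-0.907, 0.34, -0.249, 28.377], [-0.233, 0.088, 0.968, -390.334], [0.0, 0.0, 0.0, 1.0]]}
cam in tool [ 6.98747369e+01  2.05920725e-02 -1.92333653e+02] look [-2.49309356e-01 -1.87417500e-04  9.68423879e-01]
t 1.1 n 12 total units [-1.69   -1.3109 -0.5494] per row [-0.1408 -0.1092 -0.0458] turn 0.0 per 0.0
t 1.1 n 12 total units [-1.69   -1.3109 -0.5494] per row [-0.1408 -0.1092 -0.0458] turn -0.1142 per -0.0095
```

arm_command --rows '[[[-0.125,-0.105,0.006],0],[[-0.125,-0.105,0.006],0],[[-0.125,-0.105,0.006],0],[[-0.125,-0.105,0.006],0],[[-0.125,-0.105,0.006],0]]' --claw 1

```text
t: 1.6
eef_pos: [320.2, 406.1, 185.2]
tcp_rot: [3.141, 0.0, 2.783]
ft_force: [0.0, 0.4, 0.5]
opening: 0.997
grip_force: 0.0
```

arm_command --rows '[[[-0.125,-0.105,0.006],0],[[-0.125,-0.105,0.006],0],[[-0.125,-0.105,0.006],0],[[-0.125,-0.105,0.006],0],[[-0.125,-0.105,0.006],0]]'

```text
t: 2.1
eef_pos: [420.5, 228.2, 177.8]
tcp_rot: [3.141, 0.0, 2.783]
ft_force: [0.3, 0.1, -0.1]
opening: 0.999
grip_force: 0.0
```

arm_command --rows '[[[-0.125,-0.105,0.006],0],[[-0.125,-0.105,0.006],0],[[-0.125,-0.105,0.006],0],[[-0.125,-0.105,0.006],0],[[-0.125,-0.105,0.006],0]]'

```text
t: 2.6
eef_pos: [520.8, 50.3, 170.2]
tcp_rot: [3.141, 0.0, 2.783]
ft_force: [0.1, 0.7, 0.8]
opening: 0.997
grip_force: 0.0
```

arm_command --rows '[[[0,0,0],-0.0228],[[0,0,0],-0.0228],[[0,0,0],-0.0228],[[0,0,0],-0.0228],[[0,0,0],-0.0228]]'

```text
t: 3.1
eef_pos: [520.2, 51.9, 170.2]
tcp_rot: [3.142, 0.0, -3.139]
ft_force: [-0.1, 0.7, 0.4]
opening: 1.002
grip_force: 0.0
```

```bash
python3 - <<'E'
from h import *
s=state(); print(s['t'],s['eef_pos'],s['tcp_rot'],s['ft_force'],s['joints'])
p,d=snap('wrist','w1')
for l in ['gauge_grip','fixed_jaw','carriage_tower','slide_jaw','rest_seat','egg_center']:
    print(l,[(np.round(r['position'],1).tolist(),round(r['confidence'],2)) for r in models.mark_of('wrist',l)[:3]])
E
```

```text
3.1 [520.15720464  51.87512033 170.21119359] [ 3.14151694e+00  2.20189108e-04 -3.13940367e+00] [-0.11891379  0.66743661  0.41280323] [-2.70489432e-02  3.72830506e-01  1.83498242e+00  1.02168471e-04
  9.33561844e-01 -1.60009504e+00]
gauge_grip [([519.2, -78.0, 32.1], 0.83)]
fixed_jaw [([468.9, -41.0, 11.7], 0.94)]
carriage_tower [([524.2, -170.8, 49.3], 0.8)]
slide_jaw [([473.6, -143.2, 7.8], 0.9), ([530.0, 184.0, 64.9], 0.48)]
rest_seat [([533.0, 181.9, 59.6], 0.92)]
egg_center [([649.3, 11.6, 28.4], 0.94), ([599.8, 180.1, 42.3], 0.93)]
```

View pics/w1.png

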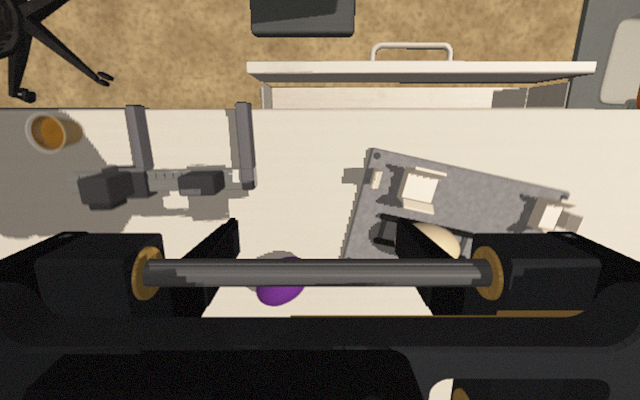

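The wrist view shows the gauge with its jaws at columns 135 and 243 (rows 105–190), the grip block at (202,182) and the tower at (108,187). The rest is at (460,200), with saddles at (420,187) and (548,212). I'll refine these with depth.

```bash
cat >> h.py <<'E'
def cloud(name,cam='wrist',T=None):
    c=viewer.get_calibration(cam);K=np.array(c['camera_matrix']);T=np.array(c['world_to_cam'])
    d=np.load(f'pics/{name}_d.npy'); v,u=np.mgrid[0:400,0:640]
    P=np.stack([(u-K[0,2])/K[0,0]*d,-(v-K[1,2])/K[1,1]*d,-d],-1).reshape(-1,3)
    W=(P-T[:3,3])@T[:3,:3]; W[d.ravel()<=0]=np.nan
    return W.reshape(400,640,3)
def band(W,x,y,z):
    return W[(W[...,0]>x[0])&(W[...,0]<x[1])&(W[...,1]>y[0])&(W[...,1]<y[1])&(W[...,2]>z[0])&(W[...,2]<z[1])]
def rect(name,p):
    r=cv2.minAreaRect(p[:,:2].astype(np.float32)); print(name,len(p),'c',np.round(r[0],1),'size',np.round(r[1],1),'ang',round(r[2],2),'z med',round(float(np.median(p[:,2])),1))
E
python3 - <<'E'
from h import *
W=cloud('w1'); g=((420,560),(-260,-5))
print('table z',np.nanmedian(band(W,(430,460),(-30,60),(-15,15))[:,2]))
rect('block',band(W,(480,560),(-110,-40),(46,62)))
rect('tower',band(W,(480,560),(-230,-120),(60,76)))
rect('jawF',band(W,(420,500),(-70,-10),(17,32)))
rect('jawS',band(W,(420,500),(-200,-120),(17,32)))
rect('beam+',band(W,(420,560),(-260,0),(12,80)))
r=((440,600),(60,320))
rect('saddles1',band(W,(480,560),(110,170),(22,50)))
rect('saddlesA',band(W,(480,560),(100,200),(20,50)))
rect('saddleB',band(W,(520,600),(200,300),(20,50)))
p=band(W,(400,640),(60,320),(5,11)); rect('plate',p)
# map of rest: top-down height image 1mm
H=np.zeros((260,300),np.float32)
q=band(W,(400,660),(50,350),(-5,90)); i=(q[:,0]-400).astype(int); j=(q[:,1]-50).astype(int)
np.maximum.at(H,(i.clip(0,259),j.clip(0,299)),q[:,2])
q=band(W,(400,660),(-270,30),(-5,90));H2=np.zeros((260,300),np.float32);np.maximum.at(H2,((q[:,0]-400).astype(int).clip(0,259),(q[:,1]+270).astype(int).clip(0,299)),q[:,2])
f=lambda H:cv2.resize(cv2.applyColorMap((cv2.dilate(H,np.ones((2,2)))*3.4).clip(0,255).astype(np.uint8),cv2.COLORMAP_JET),None,fx=2,fy=2,interpolation=0)
im=np.hstack([f(H2),f(H)]); cv2.imwrite('pics/hm.png',cv2.resize(im,(800,346),interpolation=cv2.INTER_AREA))
E
```

```text
table z 0.12149844218342601
block 825 c [520.1 -74.9] size [22.3 40.4] ang 0.69 z med 54.0
tower 1122 c [ 525.8 -173. ] size [35.6 32.5] ang 0.53 z med 67.8
jawF 826 c [467.2 -29.5] size [65.5 14.2] ang 0.91 z med 24.2
jawS 687 c [ 468.7 -150.4] size [62.8 11. ] ang 1.43 z med 23.9
beam+ 8693 c [ 488.6 -137. ] size [105.1 235.5] ang 4.94 z med 25.6
saddles1 906 c [529.  140.5] size [52.4 58.8] ang 0.01 z med 32.2
saddlesA 1600 c [525.8 150.2] size [77.  49.2] ang 77.04 z med 27.7
saddleB 45 c [585.7 207.7] size [21.7  3.9] ang 40.29 z med 46.9
plate 10583 c [580.9 208.4] size [221.4 145.3] ang 77.07 z med 8.3
```

View pics/hm.png

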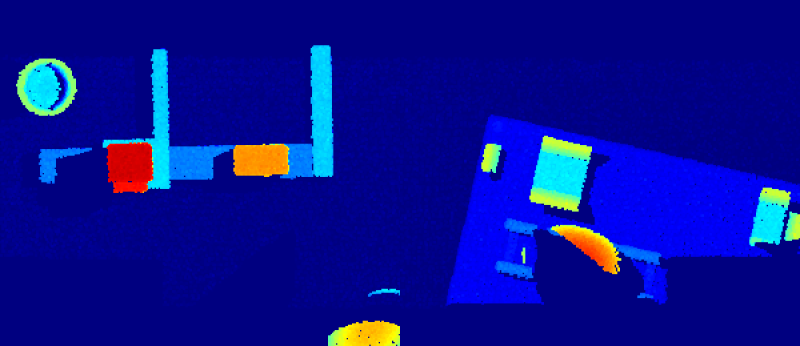

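The depth map shows the gauge nearly square to the world, rotated about 180.8°, with the jaws 109 mm apart. The rest is rotated about −12.9°. Next I'll work out the saddles and stops in the rest frame.

```bash
python3 - <<'E'
from h import *
W=cloud('w1')
a=np.radians(-12.93); X=np.array([np.cos(a),np.sin(a)]); Y=np.array([-np.sin(a),np.cos(a)])
q=band(W,(400,680),(50,350),(4,90)); o=np.array([533,182]); L=np.c_[(q[:,:2]-o)@X,(q[:,:2]-o)@Y,q[:,2]]
pr=lambda n,p:print(n,len(p),*[np.round(np.percentile(p[:,i],[0.5,2,50,98,99.5]),1) for i in range(3)])
z=L[:,2]; h=L[(z>20)&(abs(L[:,0])<32)]
for n,lo,hi in [('stopA',-80,-52),('sadA',-52,0),('sadB',90,155),('stopB',155,200)]:
    p=h[(h[:,1]>lo)&(h[:,1]<hi)]; 
    if len(p): pr(n,p)
    f=p[(p[:,2]>23)&(p[:,2]<28.5)]
    if len(f)>5: pr(' floor',f)
    t=p[p[:,2]>38]
    if len(t)>5: pr(' tops',t)
hist=h[:,1]; print(np.histogram(hist,bins=np.arange(-80,190,5)))
# edges of plate
pl=L[(z>5)&(z<11)]; pr('plate',pl)
# gauge heading
for n,x,y,zz in [('jawF',(435,495),(-70,-10),(17,32)),('jawS',(435,495),(-200,-120),(17,32)),('beam',(480,560),(-70,-40),(50,58))]:
    p=band(W,x,y,zz); e=[]
    for xx in np.arange(x[0],x[1],4):
        s=p[(p[:,0]>=xx)&(p[:,0]<xx+4)]
        if len(s)>3: e.append((xx+2,s[:,1].min(),s[:,1].max()))
    e=np.array(e); print(n,[np.round(np.degrees(np.polyfit(e[:,0],e[:,k],1)[0]),2) for k in (1,2)],e[:,1:].mean(0))
E
```

```text
stopA 147 [-9.9 -9.9 -1.3  9.4  9.7] [-71.  -70.9 -66.6 -61.1 -60.8] [20.4 21.9 40.9 43.5 44.1]
 tops 93 [-9.8 -9.6 -0.2  9.5  9.8] [-71.  -71.  -68.7 -65.2 -64.7] [38.3 38.8 41.9 43.6 44.4]
sadA 1244 [-24.2 -23.6   1.5  23.4  24.3] [-30.3 -30.1 -16.3  -0.5  -0.2] [20.7 22.7 27.2 43.2 43.9]
 floor 673 [-17.9 -13.4   0.4  14.8  17.8] [-30.2 -30.1 -16.   -0.5  -0.2] [23.4 24.3 26.2 27.9 28.2]
 tops 328 [-24.4 -24.2  17.9  24.3  24.7] [-30.1 -29.8 -14.9  -0.6  -0.3] [38.1 38.2 41.7 43.8 44.2]
sadB 661 [-24.1 -23.5  -3.9  17.6  19.1] [137.7 138.1 143.1 154.3 154.9] [20.3 20.5 26.5 42.8 43.4]
 floor 413 [-19.3 -17.8   0.2  17.4  19.1] [137.9 138.1 144.8 154.3 154.9] [23.1 23.2 26.2 27.8 28.1]
 tops 88 [-24.3 -24.2 -21.5 -18.1 -17.6] [138.2 138.7 145.4 154.4 154.9] [38.2 38.3 41.3 43.7 44.3]
stopB 478 [-23.1 -20.5  -0.6  10.4  13.7] [155.1 155.3 164.6 171.7 172.3] [20.6 21.1 33.1 42.9 43.7]
 floor 136 [-13.1 -12.   -0.1  13.5  14.3] [155.1 155.2 162.7 165.3 166.9] [23.2 23.8 26.  28.4 28.5]
 tops 122 [-24.1 -23.1  -1.3   7.5   7.6] [155.3 155.5 169.2 172.3 172.9] [38.  38.  40.7 43.7 44.4]
[... 226 characters left out ...]
 0,   0,   0,   0, 225, 158, 145, 133,  90, 172, 177,  39,   0,
         0]), array([-80, -75, -70, -65, -60, -55, -50, -45, -40, -35, -30, -25, -20,
       -15, -10,  -5,   0,   5,  10,  15,  20,  25,  30,  35,  40,  45,
        50,  55,  60,  65,  70,  75,  80,  85,  90,  95, 100, 105, 110,
       115, 120, 125, 130, 135, 140, 145, 150, 155, 160, 165, 170, 175,
       180, 185]))
plate 10871 [-31.4 -30.5  12.8 100.3 107.1] [-73.5 -72.   30.1 143.1 159.7] [ 5.7  6.5  8.3 10.  10.6]
jawF [np.float64(1.02), np.float64(1.19)] [-36.20120936 -22.55870542]
jawS [np.float64(0.97), np.float64(1.9)] [-155.19520502 -145.38861483]
beam [np.float64(-0.61), np.float64(-0.08)] [-69.79155419 -55.51427201]
```

```bash
python3 - <<'E'
from h import *
W=cloud('w1')
a=np.radians(-12.93); X=np.array([np.cos(a),np.sin(a)]); Y=np.array([-np.sin(a),np.cos(a)])
q=band(W,(400,680),(50,350),(4,90)); o=np.array([533,182]); L=np.c_[(q[:,:2]-o)@X,(q[:,:2]-o)@Y,q[:,2]]
for lo,hi in [(-76,-54),(-34,-26),(0,10),(130,142),(150,182)]:
    for y in np.arange(lo,hi,1.5):
        s=L[(L[:,1]>=y)&(L[:,1]<y+1.5)&(abs(L[:,0])<6)]
        if len(s): print(y,len(s),np.round([s[:,2].min(),np.median(s[:,2]),s[:,2].max()],1),end=' | ')
    print()
e=L[(L[:,2]>30)&(L[:,0]>30)&(L[:,0]<100)]; print('egg',len(e),e[:,:3].min(0),e[:,:3].max(0), e[e[:,2].argmax()])
# fit ellipsoid of known semi-axes along y: (38,26,26), z=38
from scipy.optimize import least_squares
f=lambda p: np.sqrt(((e[:,0]-p[0])/26)**2+((e[:,1]-p[1])/38)**2+((e[:,2]-38)/26)**2)-1
r=least_squares(f,[61,5],loss='soft_l1',f_scale=.05); print(r.x,np.std(r.fun))
E
```

```text
-74.5 13 [4.7 6.7 8.5] | -73.0 13 [6.  7.7 8.6] | -71.5 25 [ 7.1 40.9 43.3] | -70.0 31 [ 7.4 41.7 43.7] | -68.5 21 [ 6.6  9.6 44.9] | -67.0 39 [ 6.6 14.5 41.6] | -65.5 8 [37.2 37.8 39.5] | -64.0 9 [34.9 36.1 37.2] | -62.5 9 [33.3 33.8 34.6] | -61.0 1 [32.6 32.6 32.6] | -55.0 8 [6.9 8.6 9.3] | 
-34.0 12 [7.2 8.7 9.1] | -32.5 11 [6.4 8.1 8.7] | -31.0 62 [ 7.  16.5 26.4] | -29.5 18 [11.5 26.7 27.8] | -28.0 13 [24.7 26.  27.1] | -26.5 12 [25.1 26.3 27.7] | 
0.0 12 [25.2 26.3 27.6] | 1.5 13 [24.6 26.6 27.1] | 3.0 14 [24.6 26.  27.4] | 4.5 11 [24.9 25.8 26.7] | 
130.0 16 [6.7 8.3 9.5] | 131.5 10 [7.9 8.5 9.6] | 133.0 10 [ 6.7  8.7 10.4] | 134.5 13 [6.5 8.  9.1] | 136.0 9 [ 7.8  8.2 23. ] | 137.5 71 [ 7.3 16.6 26.9] | 139.0 68 [ 7.5 18.5 27.8] | 140.5 14 [12.8 26.  26.8] | 
150.0 11 [25.2 26.4 26.9] | 151.5 13 [26.  26.5 27.6] | 153.0 12 [25.3 26.6 27.6] | 154.5 13 [24.6 26.2 27.9] | 156.0 13 [25.4 26.  27.2] | 157.5 8 [25.1 26.  26.8] | 162.0 24 [22.6 27.1 34.5] | 163.5 83 [19.5 28.  37. ] | 165.0 39 [20.9 34.7 39.2] | 166.5 29 [33.9 37.6 41.1] | 168.0 36 [35.5 39.6 44.3] | 169.5 22 [38.2 40.8 43.1] | 171.0 12 [38.6 42.3 43.4] | 172.5 1 [42. 42. 42.] | 
egg 698 [ 36.14335761 -26.6300224   30.84719012] [70.53556424 46.27037966 62.83605802] [53.79638362 20.9235745  62.83605802]
[62.42669981 11.9704801 ] 0.019023953738531618
```

arm_command --rows '[[[0.0003,-0.1014,0.072],0],[[0.0003,-0.1014,0.072],0],[[0.0003,-0.1014,0.072],0],[[0.0003,-0.1014,0.072],0],[[0.0003,-0.1014,0.072],-0.004]]'

```text
t: 3.95
eef_pos: [519.6, -75.8, 79.5]
tcp_rot: [-3.142, 0.0, -3.13]
ft_force: [-0.2, 1.2, -0.4]
opening: 1.001
grip_force: 0.0
```

```bash
python3 - <<'E'
from h import *
plan([520.1,-74.9,22],-3.126,5)
p,d=snap('wrist','w2'); W=cloud('w2')
rect('block',band(W,(480,560),(-110,-40),(46,62)))
E
```

```text
t 3.95 n 5 total units [-0.0019  0.0034  0.23  ] per row [-0.0004  0.0007  0.046 ] turn -0.0014 per -0.0003
block 1437 c [519.3 -78.3] size [21.7 40. ] ang 1.1 z med 51.6
```

View pics/w2.png

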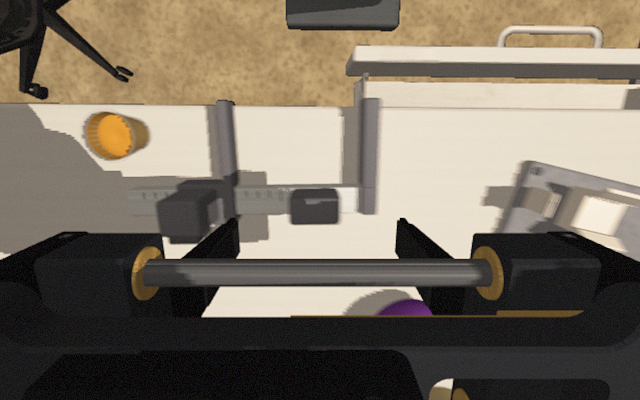

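The block sits at about (315,205), centred between the fingers, but its measured position changed by 3 mm. The arm may still have been settling, so I'll take the reading again.

```bash
python3 - <<'E'
from h import *
for k in range(2):
    p,d=snap('wrist','w3'); W=cloud('w3'); s=state(); print(s['eef_pos'])
    rect('block',band(W,(480,560),(-110,-40),(46,62)))
    print(np.nanmedian(band(W,(430,460),(-130,-60),(-15,15))[:,2]))
plan([520.1,-74.9,22],-3.126,5)
E
```

```text
[518.8309758  -76.78027492  78.21683382]
block 1533 c [520.2 -74.5] size [22.  40.3] ang 0.83 z med 55.3
1.4703711343541097
[519.18264667 -75.66045131  79.27770446]
block 1520 c [520.9 -74.7] size [22.6 40.4] ang 1.95 z med 55.1
1.283656884674081
t 4.1 n 5 total units [-0.0041  0.0029  0.2291] per row [-0.0008  0.0006  0.0458] turn -0.0021 per -0.0004
```

arm_command --rows '[[[-0.0008,0.0008,0.046],0],[[-0.0008,0.0008,0.046],0],[[-0.0008,0.0008,0.046],0],[[-0.0008,0.0008,0.046],0],[[-0.0008,0.0008,0.044],0]]'

```text
t: 4.6
eef_pos: [520.6, -73.3, 22.0]
tcp_rot: [3.141, -0.0, -3.129]
ft_force: [0.4, 1.0, -0.2]
opening: 0.999
grip_force: 0.0
```

arm_command --rows '[[[0,0,0],0],[[0,0,0],0],[[0,0,0],0],[[0,0,0],0],[[0,0,0],0]]' --claw 0

```text
t: 5.1
eef_pos: [520.8, -73.8, 23.5]
tcp_rot: [-3.141, 0.001, -3.13]
ft_force: [0.5, -0.1, 0.7]
opening: 0.635
grip_force: 0.0
```

arm_command --rows '[[[0,0,0],0],[[0,0,0],0],[[0,0,0],0],[[0,0,0],0],[[0,0,0],0]]'

```text
t: 5.6
eef_pos: [520.8, -73.9, 23.2]
tcp_rot: [-3.141, 0.0, -3.13]
ft_force: [-0.8, -1.6, 1.8]
opening: 0.419
grip_force: 30.0
```

arm_command --rows '[[[0,0,-0.04],0],[[0,0,-0.08],0],[[0,0,-0.12],0],[[0,0,-0.14],0],[[0,0,-0.12],0]]'

```text
t: 6.1
eef_pos: [520.2, -73.5, 149.9]
tcp_rot: [3.141, -0.0, -3.13]
ft_force: [0.5, 0.1, -2.9]
opening: 0.42
grip_force: 30.0
```

arm_command --rows '[[[0,0.12,0],0],[[-0.01,0.19,0],0],[[-0.01,0.19,0],0],[[-0.02,0.19,0],0],[[-0.02,0.19,0],0.02]]'

```text
t: 6.6
eef_pos: [532.4, 148.4, 148.6]
tcp_rot: [3.141, -0.001, 3.09]
ft_force: [1.3, -0.2, -3.6]
opening: 0.415
grip_force: 30.0
```

arm_command --rows '[[[0,0.12,0],0.04],[[0,0,0],0.044],[[0,0,0],0.044],[[0,0,0],0.044],[[0,0,0],0.044]]'

```text
t: 7.1
eef_pos: [533.9, 176.6, 148.3]
tcp_rot: [-3.141, -0.001, 2.407]
ft_force: [-0.1, -0.3, -3.2]
opening: 0.415
grip_force: 30.0
```

arm_command --rows '[[[0,0,0],0.044],[[0,0,0],0.044],[[0,0,0],0.044],[[0,0,0],0.044],[[0,0,0],0.044]]'

```text
t: 7.6
eef_pos: [534.0, 176.4, 148.3]
tcp_rot: [-3.141, -0.0, 1.715]
ft_force: [-0.5, 0.9, -3.3]
opening: 0.418
grip_force: 30.0
```

arm_command --rows '[[[0,0,0],0.044],[[0,0,0],0.044],[[0,0,0],0.044],[[0,0,0],0.044],[[0,0,0],0.044]]'

```text
t: 8.1
eef_pos: [534.0, 176.4, 148.3]
tcp_rot: [-3.141, 0.0, 1.024]
ft_force: [-0.9, -0.5, -3.9]
opening: 0.418
grip_force: 30.0
```

arm_command --rows '[[[0,0,0],0.044],[[0,0,0],0.044],[[0,0,0],0.044],[[0,0,0],0.044],[[0,0,0],0.044]]'

```text
t: 8.6
eef_pos: [533.9, 176.3, 148.3]
tcp_rot: [-3.141, 0.001, 0.333]
ft_force: [0.6, 0.6, -3.0]
opening: 0.416
grip_force: 30.0
```

```bash
python3 - <<'E'
from h import *
s=state(); print(s['eef_pos'],s['tcp_rot'],s['joints'],s['opening'],s['grip_force'])
plan([533.2,177.9,110],np.radians(-12.93),5)
E
```

```text
[533.93151893 176.32922224 148.30972609] [-3.14130947e+00  1.02089042e-03  3.33023577e-01] [2.01424559e-01 4.52930272e-01 1.76492694e+00 1.83819587e-04
 9.24784674e-01 1.43908672e+00] 0.41628284964078444 29.96263414621353
t 8.6 n 5 total units [-0.0006 -0.0069  0.1532] per row [-0.0001 -0.0014  0.0306] turn 0.1778 per 0.0356
```

arm_command --rows '[[[0,0,0],0.0356],[[0,0,0],0.0356],[[0,0,0],0.0356],[[0,0,0],0.0356],[[0,0,0],0.0354]]'

```text
t: 9.1
eef_pos: [533.8, 176.3, 148.3]
tcp_rot: [3.141, 0.001, -0.224]
ft_force: [0.9, -0.6, -4.7]
opening: 0.42
grip_force: 30.0
```

```bash
python3 - <<'E'
from h import *
viewer.read_camera('wrist'); p,d=snap('wrist','w4'); s=state(); print(s['eef_pos'],s['tcp_rot'])
plan([533.2,177.9,75],np.radians(-12.93),5)
W=cloud('w4')
a=s['tcp_rot'][2]; X=np.array([np.cos(a),np.sin(a)]); Y=np.array([-np.sin(a),np.cos(a)])
q=band(W,(400,700),(0,400),(-10,220)); L=np.c_[(q[:,:2]-s['eef_pos'][:2])@X,(q[:,:2]-s['eef_pos'][:2])@Y,q[:,2]]
for n,lo,hi in [('jawF',-60,-35),('jawS',60,90)]:
    p=L[(L[:,0]>20)&(L[:,0]<95)&(L[:,1]>lo)&(L[:,1]<hi)&(L[:,2]>110)&(L[:,2]<175)]
    if len(p)>10: rect(n,p); print(np.polyfit(p[:,0],p[:,2],1),p.min(0),p.max(0))
e=L[(L[:,2]>34)&(L[:,2]<80)&(L[:,0]>20)&(L[:,0]<110)&(abs(L[:,1])<80)]
print('egg',len(e),e.min(0),e.max(0))
E
```

```text
[533.96813744 176.32061534 148.2783934 ] [ 3.14132221e+00  9.66136394e-04 -2.21557893e-01]
t 9.2 n 5 total units [-0.0041 -0.0056  0.2931] per row [-0.0008 -0.0011  0.0586] turn 0.0013 per 0.0003
jawF 2843 c [ 52.5 -46.8] size [65.2 14.5] ang 0.66 z med 149.0
[1.79617744e-03 1.46837002e+02] [ 20.00057084 -54.19843335 126.45839633] [ 85.09865851 -39.4306629  151.80387933]
jawS 2577 c [52.1 74.2] size [11.2 64.2] ang 89.97 z med 148.2
[-4.61945872e-05  1.44554436e+02] [ 20.03911753  68.62637892 126.09429306] [ 84.20676031  79.78749928 151.14760965]
egg 3307 [ 20.00446573 -25.22701446  37.07277413] [84.47946956 53.60926466 65.5657963 ]
```

View pics/w4.png

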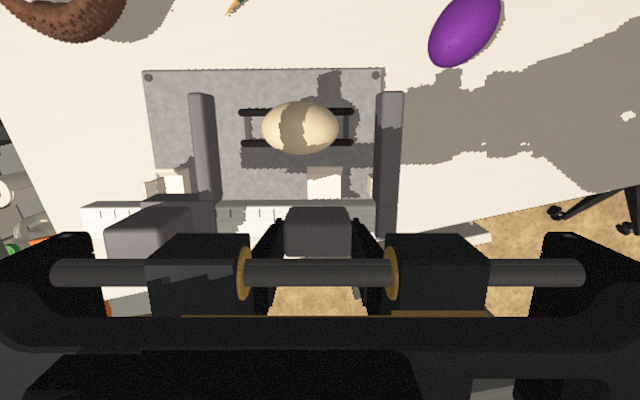

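The picture shows the gauge level, with the jaws at columns 203 and 390 either side of the egg at (300,127). The alignment is good, so I'll lower it.

arm_command --rows '[[[-0.0008,-0.0011,0.063],0.0003],[[-0.0008,-0.0011,0.063],0.0003],[[-0.0008,-0.0011,0.063],0.0003],[[-0.0008,-0.0011,0.063],0.0003],[[-0.0008,-0.0011,0.063],0]]'

```text
t: 9.7
eef_pos: [533.5, 177.9, 68.9]
tcp_rot: [3.141, 0.001, -0.22]
ft_force: [-0.1, -0.3, -4.2]
opening: 0.42
grip_force: 30.0
```

arm_command --rows '[[[0,0,0.016],0],[[0,0,0.016],0],[[0,0,0.016],0],[[0,0,0.012],0],[[0,0,0],0]]'

```text
t: 10.2
eef_pos: [533.8, 177.9, 54.4]
tcp_rot: [-3.142, 0.0, -0.223]
ft_force: [-0.5, 0.7, -4.2]
opening: 0.417
grip_force: 30.0
```

```bash
python3 - <<'E'
from h import *
s=state(); print(s['eef_pos'],s['tcp_rot'],s['ft_force'],s['moment'])
plan([533.2,177.9,49.5],np.radians(-12.93),5)
E
```

```text
[533.8157483  177.89072611  54.39480262] [-3.14153793e+00  2.70677985e-05 -2.23331816e-01] [-0.53098076  0.69230687 -4.20475381] [-0.16393424  0.203852   -0.01728319]
t 10.2 n 5 total units [-0.0024  0.0005  0.0196] per row [-0.0005  0.0001  0.0039] turn 0.0007 per 0.0001
```

arm_command --rows '[[[-0.001,0,0.004],0],[[-0.001,0,0.004],0],[[0,0,0.004],0],[[0,0,0.003],0],[[0,0,0],0]]'

```text
t: 10.7
eef_pos: [533.4, 178.0, 50.6]
tcp_rot: [-3.142, 0.0, -0.224]
ft_force: [0.6, 0.2, -3.2]
opening: 0.416
grip_force: 30.0
```

arm_command --rows '[[[0,0,0.003],0],[[0,0,0],0],[[0,0,0.002],0],[[0,0,0],0],[[0,0,0],0]]'

```text
t: 11.2
eef_pos: [533.4, 178.0, 49.4]
tcp_rot: [-3.141, -0.0, -0.224]
ft_force: [-0.5, -0.0, -2.7]
opening: 0.416
grip_force: 30.0
```

arm_command --rows '[[[0,0,0.002],0],[[0,0,0],0],[[0,0,0.002],0],[[0,0,0],0],[[0,0,0],0]]'

```text
t: 11.7
eef_pos: [533.5, 178.0, 49.2]
tcp_rot: [-3.141, -0.001, -0.224]
ft_force: [-2.8, -2.4, 8.4]
opening: 0.419
grip_force: 30.0
```

```bash
python3 - <<'E'
from h import *
f=[]
for i in range(4):
    viewer.read_camera('top'); s=state(); f.append(s['ft_force'])
print(np.mean(f,0),s['eef_pos'])
E
```

```text
[-3.11057693 -1.83013272  9.25391982] [533.56236519 178.00515894  49.22605857]
```

arm_command --rows '[[[0,0,0],0],[[0,0,0],0],[[0,0,0],0],[[0,0,0],0],[[0,0,0],0]]' --claw 0.8

```text
t: 12.4
eef_pos: [533.4, 178.0, 48.3]
tcp_rot: [-3.142, 0.0, -0.224]
ft_force: [0.6, -0.1, 0.3]
opening: 0.77
grip_force: 0.0
```

arm_command --rows '[[[0,0,-0.04],0],[[0,0,-0.1],0],[[0,0,-0.12],0],[[0,0,-0.12],0],[[0,0,-0.08],0]]'

```text
t: 12.9
eef_pos: [533.8, 178.1, 166.2]
tcp_rot: [-3.14, -0.002, -0.224]
ft_force: [-0.5, -0.3, 0.3]
opening: 0.8
grip_force: 0.0
```

```bash
python3 - <<'E'
from h import *
viewer.read_camera('wrist'); p,d=snap('wrist','w5'); s=state(); print(s['eef_pos'],s['tcp_rot'],s['opening'])
W=cloud('w5')
a=np.radians(-12.93); X=np.array([np.cos(a),np.sin(a)]); Y=np.array([-np.sin(a),np.cos(a)]); o=np.array([533.2,177.9])
q=band(W,(400,700),(0,400),(0,120)); L=np.c_[(q[:,:2]-o)@X,(q[:,:2]-o)@Y,q[:,2]]
def b(x,y,z): return L[(L[:,0]>x[0])&(L[:,0]<x[1])&(L[:,1]>y[0])&(L[:,1]<y[1])&(L[:,2]>z[0])&(L[:,2]<z[1])]
for n,x,y,z in [('block',(-25,25),(-35,35),(76,84)),('tower',(-35,35),(70,130),(89,98)),('jawF',(20,95),(-65,-32),(45,55)),('jawS',(20,95),(60,95),(45,55)),('egg',(30,95),(-40,66),(34,70)),('beam1',(-30,30),(22,68),(38,50)),('beam2',(-30,30),(130,175),(38,50))]:
    p=b(x,y,z)
    if len(p)>5: rect(n,p); print('   ',np.round(p.min(0),1),np.round(p.max(0),1))
E
```

```text
[534.51047745 178.27956843 166.74934463] [-3.13931524 -0.00485282 -0.22364213] 0.8013099030121698
block 849 c [ 0.2 -0.1] size [21.2 39. ] ang 0.68 z med 78.2
    [-10.4 -19.7  76. ] [10.8 19.4 80.4]
tower 991 c [-4.1 97.5] size [33.4 31.5] ang 0.44 z med 92.1
    [-20.8  81.8  89. ] [ 12.6 113.3  94.2]
jawF 886 c [ 52.6 -46.9] size [65.1 14.2] ang 0.29 z med 48.2
    [ 20.1 -54.2  45.1] [ 85.1 -39.8  50.3]
jawS 632 c [52.2 74.3] size [63.5 10.2] ang 0.58 z med 48.0
    [20.5 68.9 45.1] [83.9 79.5 50.2]
egg 2908 c [59.8  5.5] size [91.  51.3] ang 89.97 z med 55.1
    [ 34.1 -40.   34.1] [85.5 51.  64.1]
beam1 928 c [-1.6 45.2] size [24.2 45.5] ang 0.14 z med 42.3
    [-13.7  22.4  38.3] [10.5 67.9 44.8]
beam2 887 c [ -2.8 152.3] size [48.5 44.7] ang 1.0 z med 41.8
    [-27.1 130.   38. ] [ 21.5 174.8  44.1]
```

View pics/w5.png

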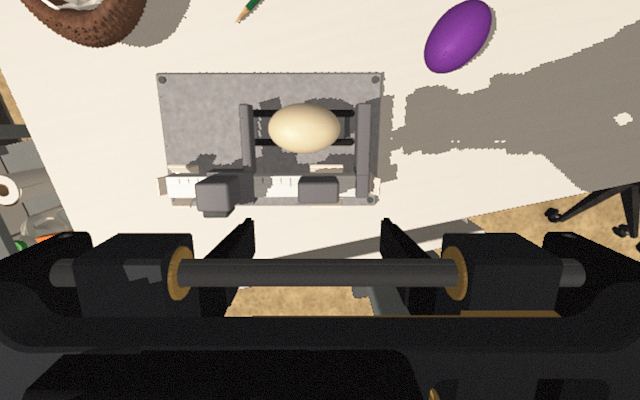

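The gauge lies seated with its beam top level, and the egg at (304,128) is between the jaws at columns 247 and 363. The tower is at (217,193). Next I'll move over the tower with a 90° turn.

arm_command --rows '[[[-0.002,-0.078,0],0],[[-0.002,-0.078,0],0],[[-0.002,-0.078,0],0],[[-0.002,-0.078,0],0],[[0,-0.078,0],-0.04]]' --claw 0.55

```text
t: 13.5
eef_pos: [553.1, 274.9, 163.1]
tcp_rot: [3.141, 0.0, -0.097]
ft_force: [0.0, -1.3, -0.0]
opening: 0.554
grip_force: 0.0
```

arm_command --rows '[[[0,0,0],-0.046],[[0,0,0],-0.046],[[0,0,0],-0.046],[[0,0,0],-0.046],[[0,0,0],-0.046]]'

```text
t: 14.0
eef_pos: [553.0, 274.2, 163.0]
tcp_rot: [-3.141, 0.001, 0.631]
ft_force: [-0.1, -1.2, -0.5]
opening: 0.548
grip_force: 0.0
```

arm_command --rows '[[[0,0,0],-0.046],[[0,0,0],-0.046],[[0,0,0],-0.046],[[0,0,0],-0.046],[[0,0,0],-0.046]]'

```text
t: 14.5
eef_pos: [553.0, 274.2, 163.0]
tcp_rot: [-3.141, 0.0, 1.353]
ft_force: [-0.2, 0.4, 0.6]
opening: 0.552
grip_force: 0.0
```

```bash
cat >> h.py <<'E'
A=np.radians(-12.93); RX=np.array([np.cos(A),np.sin(A)]); RY=np.array([-np.sin(A),np.cos(A)]); O=np.array([533.2,177.9])
def loc(W):
    q=band(W,(400,720),(0,420),(0,120)); return np.c_[(q[:,:2]-O)@RX,(q[:,:2]-O)@RY,q[:,2]]
def lb(L,x,y,z): return L[(L[:,0]>x[0])&(L[:,0]<x[1])&(L[:,1]>y[0])&(L[:,1]<y[1])&(L[:,2]>z[0])&(L[:,2]<z[1])]
def tl(s): 
    e=s['eef_pos']; return np.round([(e[:2]-O)@RX,(e[:2]-O)@RY,e[2]],1)
def wl(x,y,z): return [*(O+RX*x+RY*y),z]
E
python3 - <<'E'
from h import *
viewer.read_camera('wrist'); p,d=snap('wrist','w6'); s=state(); print(s['tcp_rot'],s['opening'],tl(s))
L=loc(cloud('w6'))
for n,x,y,z in [('tower',(-35,35),(60,130),(88,100)),('block',(-25,25),(-35,35),(76,84)),('jawF',(20,95),(-65,-32),(45,55)),('jawS',(20,95),(60,95),(45,55)),('egg',(30,95),(-38,66),(52,70))]:
    p=lb(L,x,y,z)
    if len(p)>5: rect(n,p); print('   ',np.round(p.min(0),1),np.round(p.max(0),1))
plan(wl(-1.8,97.5,57.5),np.radians(77.07),5)
E
```

```text
[-3.14113448e+00  2.13873630e-04  1.34968779e+00] 0.5459524190656095 [ -2.3  98.2 163. ]
tower 1216 c [-3.6 98.4] size [32.2 34.4] ang 88.72 z med 94.0
    [-20.9  82.   88. ] [ 13.8 114.4  96.4]
block 314 c [-0.4 -9.7] size [18.4 21.9] ang 89.36 z med 80.3
    [-11.4 -19.   76.6] [10.6 -0.5 82.2]
jawF 521 c [ 46.7 -46.5] size [52.9 14. ] ang 0.06 z med 50.2
    [ 20.2 -53.5  45. ] [ 73.1 -39.5  52.5]
jawS 601 c [52.1 74.4] size [64.3 10.3] ang 0.15 z med 50.1
    [20.  69.2 45.1] [84.3 79.5 52.5]
egg 89 c [43.1 26.6] size [19.9  8.2] ang 79.57 z med 55.0
    [37.6 17.3 52. ] [46.3 36.7 60.2]
t 14.6 n 5 total units [-0.0028  0.002   0.4221] per row [-0.0006  0.0004  0.0844] turn 0.0015 per 0.0003
```

View pics/w6.png

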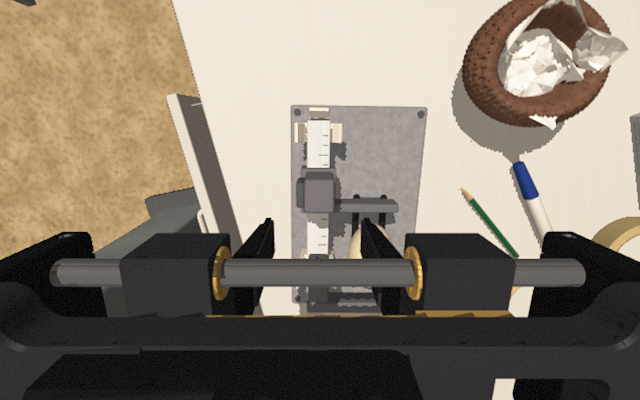

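The tower, at (317,190), sits midway between the fingers. I'll descend and squeeze.

arm_command --rows '[[[-0.001,0.002,0.09],0.001],[[-0.001,0.001,0.11],0],[[0,0,0.11],0],[[0,0,0.075],0],[[0,0,0.037],0]]'

```text
t: 15.1
eef_pos: [553.0, 273.0, 56.0]
tcp_rot: [-3.14, 0.001, 1.34]
ft_force: [0.1, 0.5, -0.4]
opening: 0.552
grip_force: 0.0
```

arm_command --rows '[[[0,0,0],0],[[0,0,0],0],[[0,0,0],0],[[0,0,0],0],[[0,0,0],0]]' --claw 0

```text
t: 15.6
eef_pos: [554.6, 273.1, 59.1]
tcp_rot: [3.139, -0.002, 1.344]
ft_force: [0.9, 0.3, 6.3]
opening: 0.294
grip_force: 29.9
```

```bash
python3 - <<'E'
from h import *
viewer.read_camera('wrist'); s=state(); print(s['t'],s['tcp_rot'],s['opening']*95,s['grip_force'],s['ft_force'],tl(s))
E
```

```text
15.65 [ 3.13922096e+00 -1.47711928e-03  1.34377180e+00] 27.81580090956046 29.911943525075912 [ 1.12020956 -0.98357876  6.99778634] [-0.5 97.6 59.1]
```

arm_command --rows '[[[0,0,-0.003],0],[[0,0,-0.002],0],[[0,0,0],0],[[0,0,0],0],[[0,0,0],0]]'

```text
t: 16.15
eef_pos: [553.7, 272.9, 59.2]
tcp_rot: [3.142, -0.0, 1.344]
ft_force: [0.7, -0.2, 1.7]
opening: 0.294
grip_force: 29.9
```

```bash
python3 - <<'E'
from h import *
viewer.read_camera('wrist'); viewer.read_camera('wrist'); s=state(); print(s['t'],s['tcp_rot'],s['opening']*95,s['grip_force'],s['ft_force'],s['moment'],tl(s))
E
```

```text
16.25 [-3.14157844e+00 -7.45566091e-05  1.34393560e+00] 27.812221837993086 29.901416301727295 [ 0.27885085 -0.98215488  2.93908924] [-0.07627297 -0.03831215  0.06967933] [-1.3 97.1 59.2]
```

arm_command --rows '[[[-0.006,0,0],0],[[-0.01,0,0],0],[[-0.01,0,0],0],[[-0.01,0,0],0],[[-0.008,0,0],0]]'

```text
t: 16.75
eef_pos: [551.2, 261.9, 59.2]
tcp_rot: [3.141, -0.0, 1.344]
ft_force: [1.0, 0.8, 2.1]
opening: 0.293
grip_force: 29.9
```

```bash
python3 - <<'E'
from h import *
p,d=snap('wrist','w7'); s=state(); print(s['t'],s['tcp_rot'],s['opening']*95,s['ft_force'],tl(s))
L=loc(cloud('w7'))
for n,x,y,z in [('tower',(-35,35),(40,130),(88,100)),('jawF',(20,95),(-65,-32),(45,55)),('jawS',(30,95),(30,95),(45,55))]:
    p=lb(L,x,y,z)
    if len(p)>5: rect(n,p); print('   ',np.round(p.min(0),1),np.round(p.max(0),1))
p,d=viewer.read_camera('wrist'); cv2.imwrite('pics/w7b.png',p[:,:,::-1])
E
```

```text
16.8 [3.14156549e+00 1.57308593e-05 1.34374700e+00] 28.02347360644748 [ 1.94747763 -0.64717246  1.30837153] [-1.3 85.7 59.2]
tower 2474 c [-0.9 89.6] size [42.4 26.7] ang 0.35 z med 94.1
    [-22.2  76.1  88.1] [ 20.2 102.9 100. ]
jawS 9 c [34.1 67.8] size [1.3 1.3] ang 48.82 z med 46.3
    [33.2 66.9 45. ] [34.9 68.3 49.9]
```

View pics/w7b.png

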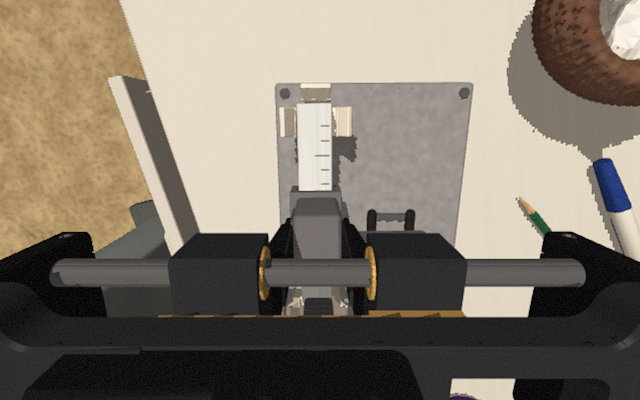

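The carriage follows the gripper (tower far edge now at y = 103, before 114). I'll continue slowly.

arm_command --rows '[[[-0.005,0,0],0],[[-0.005,0,0],0],[[-0.005,0,0],0],[[-0.005,0,0],0],[[-0.005,0,0],0]]'

```text
t: 17.35
eef_pos: [549.9, 256.1, 59.2]
tcp_rot: [3.141, -0.0, 1.344]
ft_force: [1.7, 2.5, 2.8]
opening: 0.293
grip_force: 29.9
```

arm_command --rows '[[[-0.005,0,0],0],[[-0.005,0,0],0],[[-0.005,0,0],0],[[-0.005,0,0],0],[[-0.005,0,0],0]]'

```text
t: 17.85
eef_pos: [548.5, 249.9, 59.2]
tcp_rot: [3.141, -0.0, 1.344]
ft_force: [2.4, 1.0, 2.7]
opening: 0.293
grip_force: 29.9
```

arm_command --rows '[[[-0.004,0,0],0],[[-0.004,0,0],0],[[-0.004,0,0],0],[[-0.004,0,0],0],[[0,0,0],0]]'

```text
t: 18.35
eef_pos: [547.5, 245.9, 59.2]
tcp_rot: [3.141, -0.0, 1.344]
ft_force: [2.8, -0.0, 2.3]
opening: 0.295
grip_force: 29.9
```

```bash
python3 - <<'E'
from h import *
f=[]
for k in range(4):
    p,d=snap('wrist','w8'); s=state(); f.append(s['ft_force'])
m=np.mean(f,0); print(s['t'],s['opening']*95,m,'along gauge y',m[:2]@RY,tl(s))
L=loc(cloud('w8'))
p=lb(L,(-10,12),(40,130),(88,97)); print('tower far y',np.percentile(p[:,1],[50,98,99.5]))
p=lb(L,(-12,10),(120,170),(40,47)); print('beam end',np.percentile(p[:,1],[98,99.5]) if len(p) else None)
for c in ('top','scene'):
    viewer.read_camera(c)
    for l in ['egg_center','fixed_jaw','slide_jaw','carriage_tower']: 
        print(c,l,[(np.round((np.array(r['position'][:2])-O)@np.c_[RX,RY],1),round(r['confidence'],2)) for r in models.mark_of(c,l)[:2]])
E
```

```text
18.55 27.747357637506045 [ 2.46418433 -0.18533552  3.14866474] along gauge y 0.3707508577896052 [-1.2 69.5 59.2]
tower far y [74.90934173 86.35524396 86.50973428]
beam end [163.68994196 164.4480916 ]
top egg_center [(array([ 149.1, -140.4]), 0.59), (array([58.4,  4.2]), 0.54)]
top fixed_jaw [(array([4.2, 3.3]), 0.67), (array([ 45.8, -41.8]), 0.57)]
top slide_jaw [(array([50.6, 41.3]), 0.67)]
top carriage_tower [(array([-4.3, 67.8]), 0.72)]
scene egg_center [(array([ 149.9, -138.3]), 0.71)]
scene fixed_jaw [(array([ 47.9, -40.9]), 0.95), (array([ 5.6, -2.5]), 0.46)]
scene slide_jaw []
scene carriage_tower [(array([-8.4, 69.5]), 0.63)]
```

arm_command --rows '[[[-0.003,0,0],0],[[-0.003,0,0],0],[[-0.003,0,0],0],[[-0.003,0,0],0],[[-0.002,0,0],0]]'

```text
t: 19.55
eef_pos: [546.8, 242.7, 59.2]
tcp_rot: [3.141, -0.0, 1.344]
ft_force: [3.3, -0.1, 3.7]
opening: 0.295
grip_force: 29.9
```

```bash
cat > chk.py <<'E'
from h import *
f=[]
for k in range(4):
    p,d=snap('wrist','w9'); s=state(); f.append(s['ft_force'])
m=np.mean(f,0); print(s['t'],s['opening']*95,m,'along gauge y',m[:2]@RY,tl(s))
L=loc(cloud('w9'))
p=lb(L,(-10,12),(40,130),(88,97)); print('tower far y',np.percentile(p[:,1],[98,99.5]))
p=lb(L,(-12,10),(120,170),(40,47)); print('beam end',np.percentile(p[:,1],[98,99.5]) if len(p) else None)
E
python3 chk.py
```

```text
19.75 27.74415177516519 [4.12192696 0.55025964 3.40170129] along gauge y 1.4586316567603697 [-1.3 66.1 59.2]
tower far y [82.99034214 83.16310511]
beam end [163.37312068 164.01348358]
```

arm_command --rows '[[[-0.001,0,0],0],[[-0.001,0,0],0],[[-0.001,0,0],0],[[-0.001,0,0],0],[[0,0,0],0]]'

```text
t: 20.25
eef_pos: [546.5, 241.7, 59.2]
tcp_rot: [3.141, -0.0, 1.344]
ft_force: [4.3, 0.6, 3.2]
opening: 0.292
grip_force: 29.9
```

```bash
python3 chk.py
```

```text
20.45 27.807580308429042 [4.89781995 0.45205371 3.70531443] along gauge y 1.5365300027626647 [-1.3 65.2 59.2]
tower far y [82.02418709 82.22729881]
beam end [163.63322924 164.34470252]
```

arm_command --rows '[[[-0.001,0,0],0],[[0,0,0],0],[[-0.001,0,0],0],[[0,0,0],0],[[0,0,0],0]]'

```text
t: 20.95
eef_pos: [546.4, 241.2, 59.2]
tcp_rot: [3.142, -0.0, 1.344]
ft_force: [4.6, 0.4, 4.6]
opening: 0.29
grip_force: 29.9
```

```bash
python3 chk.py
```

```text
21.15 28.058860435363723 [4.87428717 0.67146302 4.08324814] along gauge y 1.7451103026503878 [-1.3 64.7 59.2]
tower far y [81.54478438 81.68535322]
beam end [163.59979673 164.39300955]
```

arm_command --rows '[[[-0.001,0,0],0],[[0,0,0],0],[[-0.001,0,0],0],[[0,0,0],0],[[0,0,0],0]]'

```text
t: 21.65
eef_pos: [546.3, 240.7, 59.2]
tcp_rot: [3.142, -0.0, 1.344]
ft_force: [5.7, -0.1, 4.1]
opening: 0.295
grip_force: 29.9
```

```bash
python3 chk.py
```

```text
21.85 28.044058179508333 [4.94403747 0.65047969 4.52691252] along gauge y 1.74026637537498 [-1.3 64.1 59.2]
tower far y [81.04646248 81.27876645]
beam end [163.22952075 163.87146561]
```

arm_command --rows '[[[-0.001,0,0],0],[[0,0,0],0],[[-0.001,0,0],0],[[0,0,0],0],[[0,0,0],0]]'

```text
t: 22.35
eef_pos: [546.2, 240.2, 59.2]
tcp_rot: [3.142, -0.0, 1.344]
ft_force: [5.4, 0.2, 5.0]
opening: 0.294
grip_force: 29.9
```

```bash
python3 chk.py; python3 chk.py
```

```text
22.55 28.235706432432025 [5.23653578 0.3947704  5.06538348] along gauge y 1.5564903742765503 [-1.3 63.6 59.2]
tower far y [80.5158487  80.71377261]
beam end [163.34817427 163.98259656]
22.75 27.689981334822924 [4.96607138 0.14577552 4.65927561] along gauge y 1.253289722129919 [-1.3 63.7 59.2]
tower far y [80.48904984 80.67360463]
beam end [163.34231019 163.94912737]
```

arm_command --rows '[[[-0.001,0,0],0],[[0,0,0],0],[[-0.001,0,0],0],[[0,0,0],0],[[0,0,0],0]]'

```text
t: 23.25
eef_pos: [546.1, 239.9, 59.2]
tcp_rot: [3.141, -0.0, 1.344]
ft_force: [5.0, 1.0, 4.4]
opening: 0.292
grip_force: 29.9
```

```bash
cp pics/w9.png pics/prev.png; python3 chk.py; python3 chk.py
python3 - <<'E'
from h import *
L=loc(cloud('w9'))
# horizontal features: image columns of ticks vs plate; LK tracking from prev
a=cv2.imread('pics/prev.png',0); b=cv2.imread('pics/w9.png',0)
def trk(m):
    mask=np.zeros_like(a); x0,y0,x1,y1=m; mask[y0:y1,x0:x1]=255
    k=cv2.goodFeaturesToTrack(a,30,0.02,4,mask=mask); n,st,e=cv2.calcOpticalFlowPyrLK(a,b,k,None)
    f=(n-k)[st.ravel()==1].reshape(-1,2); return len(f),np.round(np.median(f,0),2),np.round(f.std(0),2)
print('beam',trk((300,60,332,190)),'plate',trk((265,40,298,130)),trk((335,40,480,130)))
E
```

```text
23.45 27.918067952894276 [4.89193304 1.770716   4.34333325] along gauge y 2.8204392554701183 [-1.3 63.3 59.2]
tower far y [80.20588247 80.47431337]
beam end [163.59734241 164.37870649]
23.65 27.87938509636652 [4.59914089 1.60881157 4.59428609] along gauge y 2.5971247320563586 [-1.3 63.4 59.2]
tower far y [80.18306451 80.45938982]
beam end [163.62921179 164.39934301]
beam (21, array([-0.01, -0.38], dtype=float32), array([0.17, 0.16], dtype=float32)) plate (29, array([ 0.  , -0.39], dtype=float32), array([0.03, 0.34], dtype=float32)) (30, array([ 0.05, -0.37], dtype=float32), array([0.32, 0.12], dtype=float32))
```

arm_command --rows '[[[-0.001,0,0],0],[[0,0,0],0],[[0,0,0],0],[[0,0,0],0],[[0,0,0],0]]'

```text
t: 24.15
eef_pos: [546.0, 239.8, 59.2]
tcp_rot: [3.141, -0.001, 1.344]
ft_force: [4.2, 2.6, 3.4]
opening: 0.294
grip_force: 29.9
```

```bash
cp pics/w9.png pics/prev.png; python3 chk.py; python3 chk.py
```

```text
24.35 27.679714621410593 [4.31213461 2.90755935 4.73818368] along gauge y 3.798721024156063 [-1.4 63.2 59.2]
tower far y [80.16235928 80.38754706]
beam end [163.51902494 164.24998907]
24.55 27.935414280480007 [4.78354712 2.7434618  4.63937179] along gauge y 3.744267784906581 [-1.4 63.2 59.2]
tower far y [80.09666685 80.37307806]
beam end [163.42886823 164.24928252]
```

Force along the beam has stepped up from 1.4 N to 3.8 N while the tool stalls, so the egg touches both jaws. I'll release.

arm_command --rows '[[[0,0,0],0],[[0,0,0],0],[[0,0,0],0],[[0,0,0],0],[[0,0,0],0]]' --claw 0.55

```text
t: 25.05
eef_pos: [545.5, 239.3, 58.8]
tcp_rot: [-3.14, 0.001, 1.344]
ft_force: [-0.2, -0.1, 0.2]
opening: 0.548
grip_force: 0.0
```

arm_command --rows '[[[0,0,-0.04],0],[[0,0,-0.08],0],[[0,0,-0.12],0],[[0,0,-0.16],0],[[0,0,-0.1],0]]'

```text
t: 25.55
eef_pos: [546.4, 239.6, 187.5]
tcp_rot: [3.139, -0.001, 1.344]
ft_force: [-0.1, -0.5, -0.5]
opening: 0.548
grip_force: 0.0
```

arm_command --rows '[[[0.1,0,-0.04],0],[[0.1,0,0],0],[[0.1,0,0],0],[[0.1,0,0],0],[[0,0,0],0]]'

```text
t: 26.05
eef_pos: [568.5, 339.1, 194.5]
tcp_rot: [3.141, -0.001, 1.346]
ft_force: [0.1, 0.0, -0.1]
opening: 0.554
grip_force: 0.0
```

```bash
python3 - <<'E'
from h import *
viewer.read_camera('wrist'); viewer.read_camera('wrist'); p,d=snap('wrist','w10'); s=state(); print(s['t'],s['tcp_rot'],s['opening'],tl(s),s['ft_force'])
L=loc(cloud('w10'))
for n,x,y,z in [('block',(-25,25),(-35,35),(76,84)),('tower',(-35,35),(40,130),(89,98)),('jawF',(20,95),(-65,-32),(46,55)),('jawS',(20,30),(30,65),(46,53)),('egg',(32,95),(-60,60),(30,70)),('beam',(-12,8),(100,166),(40,47))]:
    p=lb(L,x,y,z)
    if len(p)>5: rect(n,p); print('   ',np.round(p.min(0),1),np.round(p.max(0),1))
cv2.imwrite('pics/fin.png',cv2.resize(p_:=p if 0 else cv2.imread('pics/w10.png')[150:400,200:520],None,fx=2,fy=2))
E
```

```text
26.2 [-3.14141275e+00  2.88475196e-04  1.34401487e+00] 0.5522900351424801 [ -1.4 162.3 194.4] [-0.38189895 -0.39315796 -0.75012517]
block 218 c [ 0.7 12.5] size [14.1 21.3] ang 89.41 z med 80.1
    [-10.    5.4  76.1] [11.3 19.6 82.5]
tower 72 c [ 0.6 51. ] size [ 4.4 26.4] ang 88.74 z med 94.3
    [-12.6  48.5  91.8] [13.8 53.  96.3]
egg 878 c [57.6  5.7] size [46. 43.] ang 4.08 z med 58.5
    [ 35.1 -17.2  31.3] [82.1 27.5 65.4]
beam 872 c [ -2. 132.] size [19.9 63.7] ang 0.23 z med 44.6
    [-12.  100.1  40.2] [  8.  163.8  47. ]
```

View pics/w10.png

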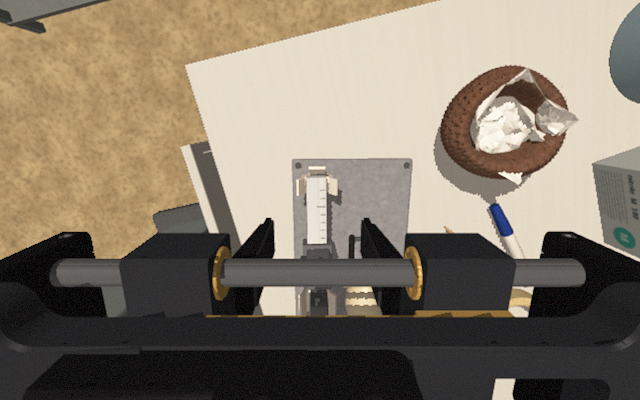

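arm_command --rows '[[[-0.2,0,0],0],[[-0.2,0,0],0],[[-0.2,0,0],0],[[-0.2,0,0],0],[[-0.2,0,0],0]]'

```text
t: 26.7
eef_pos: [510.9, 90.8, 194.6]
tcp_rot: [3.141, -0.0, 1.343]
ft_force: [0.7, -0.2, 0.2]
opening: 0.551
grip_force: 0.0
```

```bash
python3 - <<'E'
from h import *
for k in range(4): viewer.read_camera('wrist')
p,d=snap('wrist','w11'); s=state(); print(s['t'],tl(s))
L=loc(cloud('w11'))
for n,x,y,z in [('block',(-25,25),(-35,35),(76,84)),('tower',(-35,35),(40,130),(89,98)),('jawF',(20,95),(-65,-30),(46,54)),('jawF2',(52,70),(-65,-38),(30,54)),('jawS',(20,30),(30,60),(46,53)),('jawSend',(72,84),(33,60),(46,53)),('beam',(-12,8),(85,166),(40,47))]:
    p=lb(L,x,y,z)
    if len(p)>5: rect(n,p); print('   ',np.round(p.min(0),1),np.round(p.max(0),1))
from scipy.optimize import least_squares
e=lb(L,(32,95),(-36,34),(52,70)); print(len(e),e.min(0),e.max(0))
f=lambda p: np.sqrt(((e[:,0]-p[0])/26)**2+((e[:,1]-p[1])/38)**2+((e[:,2]-38-p[2])/26)**2)-1
r=least_squares(f,[61,0,0],loss='soft_l1',f_scale=.05); print('egg',r.x,np.std(r.fun))
E
```

```text
26.95 [ -1.4 -87.6 194.6]
block 951 c [ 0.8 -0.1] size [21.8 39.5] ang 0.41 z med 80.2
    [-10.1 -19.8  76. ] [11.8 19.6 82.9]
tower 1500 c [-3.3 64.3] size [35.  31.6] ang 0.41 z med 93.9
    [-20.8  48.5  89. ] [14.2 80.2 96.4]
jawF 837 c [ 53.1 -41.8] size [22.3 64.4] ang 89.88 z med 49.3
    [ 20.9 -53.   46.1] [ 85.3 -30.7  53.8]
jawF2 229 c [ 61.  -45.9] size [14.1 17.9] ang 89.51 z med 49.1
    [ 52.1 -53.   34. ] [ 70.  -38.9  51.2]
jawS 99 c [25.3 40.7] size [9.5 9.3] ang 88.86 z med 49.8
    [20.7 36.  46.3] [30.  45.5 52. ]
jawSend 120 c [77.9 41.7] size [11.6 10. ] ang 0.77 z med 48.7
    [72.1 36.7 46.3] [83.7 46.7 50.8]
beam 19 c [-2.4 96.8] size [ 1.2 19.2] ang 89.61 z med 44.4
    [-12.   96.2  42.1] [ 7.2 97.4 45.8]
1995 [ 38.18238877 -33.91120543  52.01293869] [82.17333304 31.31084826 65.12724607]
egg [60.70191115 -0.87083085 -0.11850811] 0.022758711616883653
```

```bash
python3 -c "
from h import *
print(env.job_done())"
```

```text
the job is handed in; nothing more can be done
None
```

I handed the job in at about 27 s of the 53 s; no verdict came back. The gauge lies seated in the saddles, and the carriage is locked at a gap of about 75.5 mm with the egg touching both jaws, squeezed by about 2 N.

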